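Slide the receiver chassis back into its aluminium case and close the lid

ROBOT

A 6-joint arm with a two-finger parallel gripper is mounted at the origin on the work surface. World frame = base frame: x ahead of the robot, y to its left, z up, the work surface at z = 0. Lengths are in m, angles in degrees, forces in N, time in s.
With the tool pointing down it reaches from about 0.375 to 0.9 m from the base axis. Payload 3.1 kg.
Tool frame: the origin (TCP) lies where the fingers leave the gripper's body, on its centre line; the fingertips stand 70 mm ahead of it and the grasp point (between the pads) lies 51 mm ahead of it; z points along the fingers, y is the line along which they close (so a half turn about z gives the same grasp; the last joint's range is limited). The gripper opens to 87 mm and grips with 3 to 60 N. Pads are 19 mm wide; open, the fingers measure 117 mm over their backs; the gripper's body (75 mm by 190 mm) begins 51 mm behind the grasp point.
Start: joints at [-79.555, 30.224, 82.088, -0, 67.689, -10.227], TCP at [0.221, -0.585, 0.292] pointing down, gripper open.
Joint ranges: [-176.69, 176.69], [-43.24, 126.21], [12.49, 139.97], [-82, 262], [0, 151.66], [-163.58, 163.58]. Speed limits (degrees/s): [159.86, 159.86, 180, 180, 180, 180].

INTERFACE

Orientations are given as a 3x3 rotation matrix whose columns are the frame's x, y, z axes.
In Python, from rig import readout, capture, calibration, bot, look_for gives the robot as it stands. The module is installed in compiled form; this text tells all that it offers.
- The arm moves only by the shell command python3 -m pendant 'ROWS'. ROWS is JSON, a list of rows, each a list of 7 numbers: the shift along the tool's x, y, z normalised to -1 to 1, where 1 is 200 mm, then the turn, a rotation vector about the tool's x, y, z normalised to -1 to 1, where 1 is 180 degrees, then the closure, from -1 (fully open) to 1 (shut). In form: [[dx, dy, dz, ax, ay, az, grip], ...]. A call has 1 to 8 rows; each row is the pose to reach, as a shift and turn from the pose commanded when the call began, along the tool's axes at that moment, turning the shorter way round; what a row does not reach only later rows make up. A row lasts 1/10 s, in which the tool goes at most 50 mm and 8.59 degrees, less where a joint would pass 70% of its speed; a pose out of reach is approached as far as the arm can. A call with a number of a shift or a turn outside -1 to 1 is refused whole. A call with a gripper value outside its range is refused whole. The fingers move at their own pace and stop on an object; the grip force is fixed at half the most. Time passes only in rows, so rows that repeat a pose let the fingers close. It gives the time, the measured TCP pose, the force, the opening and the grip force at its end, in the units of the state.
- readout.read_state(): the state, without advancing time (a new reading comes with each control period).
- capture(name): name is "side" or "top" or "wrist"; returns (picture, depth): 400x640x3 uint8, red, green, blue; 400x640 float32, m along the optical axis (not along the pixel's ray), 0 where there is no reading.
- calibration(name): a dict with "mtx" (3x3 intrinsics, pixels), "T" (4x4, takes a point from camera to world coordinates); the wrist camera has in their place "mount" (4x4, takes a point from camera to tool coordinates, whose origin is the TCP and whose axes are the flange's). Camera axes: x right, y down, z forward; pixel columns grow to the right and rows downward; lengths in m; the calibration is good to about 2 mm. A picture is of the moment at which its call begins: read the wrist's pose just before it. calibration takes no time and is no camera call.
- bot.hand_in(): hands the job in; it is judged then, once.
Trained networks look in the newest picture that a camera, given by its name, has taken for a name from the list of things; names that differ only in an ending like _2 or _b are one class to them, and where a whole thing is asked for, a point or a joint stands for the part that bears it (a point fixed in the world has none). Each returns a list of dicts, best first, with "conf" (0 to 1); they miss things now and then, are a little off and sometimes report something else, mostly with a low value. They report only what shows in the picture. A call takes as long as a camera call. They do not tell look-alikes from the thing itself.
- look_for(thing, camera): "extent" ([left, top, right, bottom] in pixels, round what is visible of it).
The state is a dict: "time_s": time; "joint_positions": joint angles; "qvel": joint speeds; "tau": joint torques, N m; "position": TCP position; "tcp_rot": TCP orientation; "force": force on the tool from outside, world axes, zero at the start; "moment": the same for the moment, N m; "opening": opening from 0.0 (shut) to 1.0 (fully open); "grasp_force": force on a finger pad.
Only numpy, scipy, OpenCV 4.12 (cv2) and the standard library are available. Lean on these libraries where they do the work, as an engineer would, in place of code of your own. Each camera call takes 0.05 s, during which the arm holds its last target. There are 200 camera calls.

TASK

Put the home-built receiver back in its aluminium case: start the chassis nose-first in the open end of the case, push it fully home so that its dark grey front panel sits flush against the case all round, then slide the case's lid fully shut. Leave the other things on the desk where they are.

Things in the scene. Friction and masses are not known exactly. Their poses are not given: they have to be found in the camera images.
- mouth (a point): Centre of the case's open front end, in the plane of its front edges, 29.5 mm above the desk. x points straight into the case towards its closed rear end, y across the mouth, z up. The opening is 103 mm wide between 3 mm walls; the case floor is 2.5 mm above the desk with a bevelled sill at the mouth, and 50 mm of height is free above that floor.
- case: Aluminium case, 140 long (x, mouth at -x) x 109 wide x 62 mm high, screwed to the desk by a low flange 14 mm wide along each side: it does not move. Origin under its centre, axes as for the mouth. A fixed cross strap spans the first 40 mm of its top behind the mouth, under the lid, so the chassis cannot be lowered in, only slid in through the mouth.
- can (a point): Holding point of the loose receiver chassis (0.33 to 0.55 kg): on the centre line of its steel screening can, 33 mm above the chassis's underside, within 8 mm of above its centre of mass. The can is 38 wide (y), 56 mm long (x), its top 46 mm above the underside; beside it 29 mm is free out to the 12 mm tall tray sides, above a board 8 mm up. x points from front panel to nose, z up.
- nose (a point): Front tip of the chassis's leading end, 5 mm above its underside, 63 mm along x from the can's centre and 126 mm from the back of the panel; axes as for the can. The chassis is an aluminium tray 100 mm wide; its nose is turned up and its nose corners turned in to lead it into the case. Home in the case, its axes agree with those of the mouth.
- panel (a point): Centre of the back face of the chassis's dark grey front panel, 27 mm above the underside, 63 mm along -x from the can's centre; axes as for the can. The panel is 3 thick, 109 wide, 53 mm tall and stops against the case's front edges: home, this point coincides with the mouth's. On its front (-x) a black knob 20 mm across stands out 12 mm, 27 mm to the +y side; the rest is flat and can be pushed on.
- lid (a joint): How far the case's flat sliding lid is open, m: 0 is fully shut (a hard stop, its front edge level with the case's front), at most 0.1. It opens towards the case's rear (x of the mouth), its rear part then sticking out behind the case. It stays where it is left; about 2 to 3 N slides it. Its top face is 59 mm above the desk.
- lid_rib (a point): Centre of the black finger rib standing across the lid near its rear edge: 8 thick (x), 60 wide (y), 14 mm tall, its top 73 mm above the desk; this point is 66 mm above the desk and 6 mm in front of the lid's rear edge. Axes as for the mouth: the lid shuts by moving along -x, by pushing this rib from behind. With the lid shut it is 134 mm along x from the mouth.
- key: Bystander: black plastic straight (Morse) key with brass fittings, base 75 x 135 mm, 56 mm tall, loose on the desk. Origin at the centre of its underside.
- radio: Bystander: orange handheld radio lying on its back, body 60 x 112 mm, 36 mm thick, with a black aerial 73 mm long towards +y. Origin under the middle of its whole length.
- tumbler: Bystander: clear glass tumbler standing upright, 74 mm across the rim, 95 mm tall. Origin at the centre of its underside.
- jar: Bystander: small clear plastic jar of connectors with a blue clip-top, 66 mm across, 68 mm tall. Origin at the centre of its underside.
Not all that is in view belongs to the job. Leave any orange look-alike of the case alone.

How it is judged (in metres and radians):
On the way, in this order (a step that is already met when the one before it is completed fails the run):
1. the chassis is fully home in the case: panel within 2.5 mm of the case's front edges, square and level (x of panel in the frame of mouth between -0.0025 and 0.0025 m and y of panel in the frame of mouth between -0.003 and 0.003 m and z of panel in the frame of mouth between -0.003 and 0.003 m and angle between the x axis of panel and the x axis of mouth, either way round below 0.04 rad and angle between panel's own z axis and vertical below 0.04 rad), for 0.2 s.
2. the lid is shut (open by less than 3 mm) (value of joint lid below 0.003 m), for 0.2 s.
At the end, for the whole second after the job is handed in: The chassis is fully home in the case (back of the panel within 2.5 mm of the mouth's plane, within 3 mm sideways and in height, square and level within 0.04 rad), and the lid is open by less than 3 mm and at rest (all of step 1 and value of joint lid below 0.003 m and velocity of joint lid between -0.005 and 0.005 m/s); the robot touches nothing.
It fails at once if the straight key is moved by more than 20 mm or tipped (distance of key from where it was at the start of the episode above 0.02 m or angle between key's own z axis and vertical above 0.3 rad).
It fails at once if the handheld radio is moved by more than 20 mm or tipped (distance of radio from where it was at the start of the episode above 0.02 m or angle between radio's own z axis and vertical above 0.3 rad).
It fails at once if the tumbler is moved by more than 20 mm or tipped (distance of tumbler from where it was at the start of the episode above 0.02 m or angle between tumbler's own z axis and vertical above 0.3 rad).
It fails at once if the jar is moved by more than 20 mm or tipped (distance of jar from where it was at the start of the episode above 0.02 m or angle between jar's own z axis and vertical above 0.3 rad).
It also fails if it takes over 64 s, if anything falls off the work surface, if the arm or the gripper's body presses on something with over 40 N, if the wrist force passes 120 N, or if a joint passes its speed limit or range.

## Working session

There is one attempt and no reset: what is moved stays moved. The work goes in short steps, Python scripts to look and compute and a shell command to move; the robot and the scene stay as the last step left them, time stands still between calls to the robot, and variables do not carry over. Pictures are saved under pics/ and viewed, at most 13 in all, crops included, and the job is handed in when it is done.

```bash
mkdir -p pics; ls; cat > h.py <<'E'
import numpy as np,cv2
from rig import readout,capture,calibration,bot,look_for
def cloud(n):
    st=readout.read_state(); im,d=capture(n); c=calibration(n)
    if n=="wrist":
        T=np.eye(4);T[:3,:3]=st["tcp_rot"];T[:3,3]=st["position"];T=T@np.array(c["mount"])
        K=np.array(c.get("mtx"))
    else: T=np.array(c["T"]);K=np.array(c["mtx"])
    v,u=np.mgrid[:400,:640]
    p=np.stack([(u-K[0,2])/K[0,0]*d,(v-K[1,2])/K[1,1]*d,d],-1)
    P=p@T[:3,:3].T+T[:3,3]; P[d==0]=np.nan
    return im,d,P
def save(im,name): cv2.imwrite("pics/"+name+".png",cv2.cvtColor(im,cv2.COLOR_RGB2BGR))
E
python3 - <<'E'
from h import *
out=[]
for n in("top","side"):
    im,d,P=cloud(n); out.append(im); np.save(n+"P.npy",P); np.save(n+"I.npy",im)
    print(n,calibration(n)["T"])
    for t in["case","can","panel","nose","lid","lid_rib","key","radio","tumbler","jar"]:
        for r in look_for(t,n)[:3]:
            l=r["extent"];u=int((l[0]+l[2])/2);v=int((l[1]+l[3])/2)
            print(n,t,round(r["conf"],2),np.round(l),np.round(P[min(v,399),min(u,639)],3))
save(out[0],"top1");save(out[1],"side1")
print(readout.read_state())
E
```

```text
pics
top [[ 0.00662305 -0.99823044  0.05909422  0.46990901]
 [-0.99971968 -0.0079531  -0.02230056  0.04124363]
 [ 0.02273108 -0.05892996 -0.99800329  1.11538336]
 [ 0.          0.          0.          1.        ]]
top case 0.93 [408.  86. 468. 146.] [ 0.756 -0.289  0.063]
top case 0.59 [274. 243. 331. 295.] [0.341 0.077 0.06 ]
top can 0.55 [197. 197. 250. 245.] [0.464 0.292 0.048]
top panel 0.6 [197. 199. 252. 243.] [0.467 0.29  0.044]
top nose 0.92 [196. 204. 255. 244.] [0.456 0.287 0.047]
top lid 0.9 [413.  91. 469. 132.] [ 0.77  -0.301  0.062]
top lid 0.81 [371. 180. 424. 222.] [ 0.524 -0.179  0.06 ]
top lid 0.67 [276. 253. 332. 289.] [0.333 0.071 0.061]
top lid_rib 0.94 [415.  92. 467. 135.] [ 0.765 -0.299  0.059]
top lid_rib 0.64 [368. 181. 422. 226.] [ 0.516 -0.173  0.063]
top lid_rib 0.58 [278. 253. 330. 286.] [0.338 0.074 0.058]
top key 0.74 [341. 103. 391. 139.] [ 0.754 -0.1    0.016]
top radio 0.89 [422. 246. 482. 286.] [ 0.347 -0.335  0.036]
top tumbler 0.8 [184. 123. 218. 152.] [0.701 0.371 0.009]
top tumbler 0.39 [194. 199. 250. 242.] [0.467 0.295 0.046]
side [[-0.885117
[... 1292 characters left out ...]
145186e-04,
        6.76894995e+01, -1.02265618e+01]), 'qvel': array([ 0.00969275,  0.03118644, -0.0816772 , -0.1124247 , -0.01123635,
        0.12190971]), 'tau': array([-4.66690890e-04, -4.40023041e+01, -1.76987207e+01,  6.33165962e-02,
        5.03860298e-02, -2.50119149e-05]), 'position': array([ 0.22066874, -0.58472736,  0.2922377 ]), 'tcp_rot': array([[ 9.35619521e-01,  3.53010073e-01,  7.81010903e-06],
       [ 3.53010073e-01, -9.35619521e-01,  2.82743031e-05],
       [ 1.72884043e-05, -2.36969428e-05, -1.00000000e+00]]), 'force': array([-0.87504097, -0.48091891, -0.08170613]), 'moment': array([ 0.01486351,  0.00053511, -0.00023145]), 'grasp_force': 0.0, 'opening': 1.0023173370162886}
```

```bash
python3 - <<'E'
from h import *
a=np.load("topI.npy")[60:310,160:500]
save(cv2.resize(a,(800,588),interpolation=cv2.INTER_CUBIC),"top_crop")
E
```

```text
(no output)
```

View pics/top_crop.png

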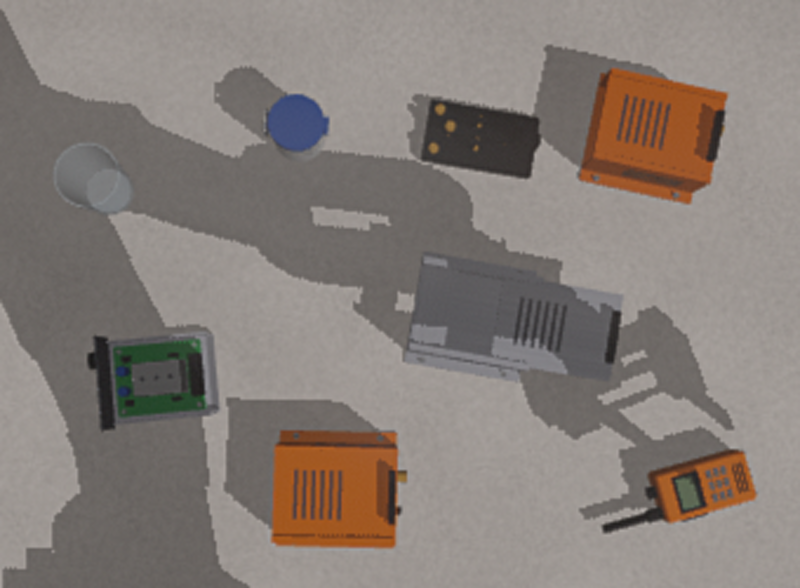

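View pics/side1.png

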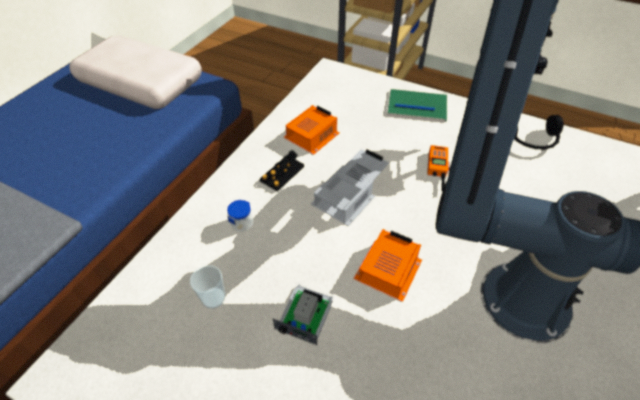

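The side view shows the chassis at (303,315), with its nose towards the case. Candidates for the case, in the top crop:
- Orange box at (660,135)
- Orange box at (335,490)
- Bare aluminium box at (510,315)

The aluminium one fits the description: it's aluminium, has its mouth on the left and its lid slid out to the right. The crop above already confirms this. Next I'll look closer with the wrist camera.

```bash
cat >> h.py <<'E'
from scipy.spatial.transform import Rotation as Ro
def go(pos,yaw,st=None):
    "tool down, tool y axis at world angle yaw (deg)"
    st=st or readout.read_state(); R=np.array(st["tcp_rot"])
    a=np.radians(yaw); y=np.array([np.cos(a),np.sin(a),0]); z=np.array([0,0,-1.]); G=np.stack([np.cross(y,z),y,z],1)
    s=R.T@(np.array(pos)-st["position"])/0.2; w=Ro.from_matrix(R.T@G).as_rotvec()/np.pi
    print("rows:",np.round(s,4),np.round(w,4),"rows needed",np.linalg.norm(s)*.2/.05,np.linalg.norm(w)*180/8.59)
E
python3 - <<'E'
from h import *
c=calibration("wrist");print({k:np.round(v,3) for k,v in c.items()})
P=np.load("topP.npy")
for n,(x,y) in dict(mouthTL=(425,258),mouthBL=(408,355),rib=(612,337),panelT=(103,345),panelB=(105,420),noseT=(212,340),noseB=(213,405)).items():
    print(n,np.round(P[round(60+y*.425),round(160+x*.425)],3))
go([0.50,-0.16,0.40],5)
E
```

```text
{'mtx': array([[314.858,   0.   , 319.823],
       [  0.   , 314.858, 199.85 ],
       [  0.   ,   0.   ,   1.   ]]), 'mount': array([[ 0.001, -0.954, -0.299,  0.082],
       [ 1.   ,  0.   ,  0.002,  0.   ],
       [-0.002, -0.299,  0.954, -0.091],
       [ 0.   ,  0.   ,  0.   ,  1.   ]])}
mouthTL [ 0.604 -0.026  0.065]
mouthBL [ 0.494 -0.008  0.   ]
rib [ 0.516 -0.238  0.073]
panelT [0.503 0.352 0.02 ]
panelB [0.418 0.342 0.036]
noseT [0.512 0.227 0.008]
noseB [0.434 0.223 0.005]
rows: [ 2.0564 -1.4939 -0.5387] [-0.     -0.     -0.4129] rows needed 10.392920679746576 8.65290622290706
```

```bash
python3 -m pendant '[[1,-0.73,-0.53,0,0,-0.2,-1],[1,-0.73,-0.53,0,0,-0.2,-1],[1,-0.73,-0.53,0,0,-0.2,-1],[1,-0.73,-0.53,0,0,-0.2,-1],[1,-0.73,-0.53,0,0,-0.2,-1],[1,-0.73,-0.53,0,0,-0.2,-1],[1,-0.73,-0.53,0,0,-0.2,-1]]'; python3 -c "
from h import *
go([0.52,-0.10,0.38],0)"
```

```text
time_s: 1.8
position: [0.3578, -0.3755, 0.4001]
tcp_rot: [[0.546, 0.838, 0.002], [0.838, -0.546, -0.003], [-0.001, 0.003, -1.0]]
force: [0.1, -0.2, -0.9]
opening: 1.001
grasp_force: 0.0
rows: [ 1.5971 -0.073   0.0988] [ 0.0009  0.0006 -0.1839] rows needed 6.4071114592201335 3.8529382332218307
```

```bash
python3 -m pendant '[[1,-0.05,0.1,0,0,-0.184,-1],[1,-0.05,0.1,0,0,-0.184,-1],[1,-0.05,0.1,0,0,-0.184,-1],[1,-0.05,0.1,0,0,-0.184,-1],[1,-0.05,0.1,0,0,-0.184,-1]]'; python3 -c "
from h import *
go([0.52,-0.10,0.38],0)"
```

```text
time_s: 2.3
position: [0.4589, -0.2008, 0.377]
tcp_rot: [[-0.004, 1.0, -0.001], [1.0, 0.004, 0.003], [0.003, -0.001, -1.0]]
force: [-0.0, 0.4, 0.4]
opening: 0.996
grasp_force: 0.0
rows: [ 0.5031  0.3073 -0.0139] [-0.0004 -0.0011  0.0012] rows needed 2.3589648614042624 0.034589442557018776
```

```bash
python3 -m pendant '[[0.5,0.3,0,0,0,0,-1],[0.5,0.3,0,0,0,0,-1],[0.5,0.3,0,0,0,0,-1],[0.5,0.3,0,0,0,0,-1],[0.5,0.3,0,0,0,0,-1]]'; python3 -c "
from h import *
im,d,P=cloud('wrist');save(im,'w_case');np.save('wcP.npy',P);np.save('wcI.npy',im)
for t in ['case','lid','lid_rib']: print(t,look_for(t,'wrist')[:2])
go([0.46,0.32,0.33],0)"
```

```text
time_s: 2.8
position: [0.5179, -0.1065, 0.3777]
tcp_rot: [[0.005, 1.0, -0.001], [1.0, -0.005, -0.001], [-0.001, -0.001, -1.0]]
force: [-1.3, 0.1, -0.3]
opening: 1.001
grasp_force: 0.0
case [{'extent': [110.6, 0.2, 240.2, 88.1], 'conf': 0.97}, {'extent': [285.8, 87.3, 394.6, 267.4], 'conf': 0.67}]
lid [{'extent': [282.2, 165.2, 370.2, 265.1], 'conf': 0.93}, {'extent': [457.6, 243.9, 514.7, 281.0], 'conf': 0.64}]
lid_rib [{'extent': [117.3, 3.5, 205.6, 78.4], 'conf': 0.95}, {'extent': [460.1, 247.4, 514.5, 282.6], 'conf': 0.87}]
rows: [ 2.1315 -0.301   0.2401] [-0.0001  0.0001 -0.0019] rows needed 8.664186297181484 0.04061262223931303
```

View pics/w_case.png

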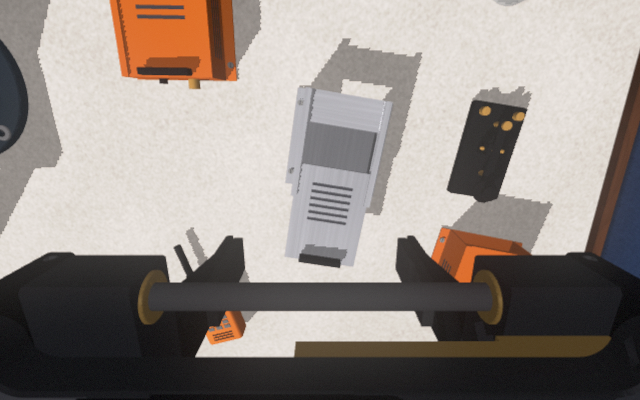

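The aluminium case's strap and mouth are at the top (300–390, 90), with its inside visible at (340,145), the lid at (330,200) and the rib at (320,261). The mouth faces +y. Now I'll fit its pose.

```bash
cat > fit.py <<'E'
from h import *
def linefit(t,v,deg=1):
    m=np.ones(len(t),bool)
    for _ in range(5):
        c=np.polyfit(t[m],v[m],1); r=v-np.polyval(c,t); m=abs(r)<max(2*np.std(r[m]),.0007)
    return c,np.std(r[m])
def fitcase(P,box,ang0,zr=(.05,.0655)):
    "edge fit in frame e=(case x), n=(case y)"
    Q=P[box[1]:box[3],box[0]:box[2]].reshape(-1,3);Q=Q[(Q[:,2]>zr[0])&(Q[:,2]<zr[1])]
    a=np.radians(ang0);e=np.array([np.cos(a),np.sin(a)]);n=np.array([-e[1],e[0]])
    o=np.median(Q[:,:2],0);s=(Q[:,:2]-o)@e;t=(Q[:,:2]-o)@n
    return Q,o,e,n,s,t
E
python3 - <<'E'
from fit import *
P=np.load('wcP.npy')
Q,o,e,n,s,t=fitcase(P,(270,70,410,285),-101.5)
print(o,len(Q),s.min(),s.max(),t.min(),t.max())
b=np.arange(s.min(),s.max(),.006)
for lo in b:
    k=(s>=lo)&(s<lo+.006)
    if k.sum()>3: print(round(lo,3),k.sum(),np.round([t[k].min(),t[k].max(),np.median(Q[k,2])],4))
print('mouth')
b=np.arange(t.min(),t.max(),.006)
for lo in b:
    k=(t>=lo)&(t<lo+.006)
    if k.sum()>3: print(round(lo,3),k.sum(),np.round([s[k].min(),s[k].max()],4))
K=P[243:275,285:350].reshape(-1,3);K=K[K[:,2]>.0665];print('rib',len(K),K.min(0),K.max(0),K.mean(0))
E
```

```text
[ 0.53381688 -0.13816028] 10480 -0.12431065608478582 0.11298473251067223 -0.05908187854884175 0.05426244251414577
-0.124 322 [-0.0591  0.0496  0.0541]
-0.118 443 [-0.0588  0.05    0.0541]
-0.112 438 [-0.0589  0.0505  0.0541]
-0.106 430 [-0.0587  0.0506  0.0541]
-0.1 425 [-0.0584  0.0504  0.0541]
-0.094 415 [-0.0581  0.0505  0.0542]
-0.088 383 [-0.0581  0.0508  0.0542]
-0.082 90 [-0.0578  0.0509  0.0603]
-0.076 72 [-0.0574  0.0513  0.0602]
-0.07 75 [-0.0575  0.0511  0.0602]
-0.064 71 [-0.0573  0.0517  0.0602]
-0.058 72 [-0.0568  0.0516  0.0602]
-0.052 71 [-0.057   0.0517  0.0602]
-0.046 72 [-0.0565  0.052   0.06  ]
-0.04 67 [-0.0562  0.0524  0.0604]
-0.034 98 [-0.0561  0.0524  0.0598]
-0.028 358 [-0.0554  0.0532  0.0576]
-0.022 362 [-0.0558  0.0528  0.0577]
-0.016 355 [-0.0555  0.0532  0.0577]
-0.01 352 [-0.055   0.0536  0.0577]
-0.004 342 [-0.0551  0.0534  0.0577]
0.002 346 [-0.0549  0.0539  0.0578]
0.008 343 [-0.0546  0.0543  0.0577]
0.014 320 [-0.0546  0.0531  0.0578]
0.02 308 [-0.0508  0.0509  0.0576]
0.026 297 [-0.0503  0.0511  0.0577]
0.032 304 [-0.0504  0.0513  0.0577]
0.038 29
[... 423 characters left out ...]
.11 36 [-0.0478  0.0532  0.0573]
mouth
-0.059 339 [-0.1208  0.018 ]
-0.053 593 [-0.121  0.113]
-0.047 574 [-0.1211  0.1129]
-0.041 570 [-0.1214  0.1129]
-0.035 568 [-0.1215  0.1126]
-0.029 557 [-0.1217  0.1117]
-0.023 552 [-0.122   0.1032]
-0.017 552 [-0.1224  0.1029]
-0.011 550 [-0.1224  0.1031]
-0.005 548 [-0.1222  0.1026]
0.001 550 [-0.1227  0.1025]
0.007 541 [-0.123   0.1029]
0.013 547 [-0.1234  0.1022]
0.019 542 [-0.1234  0.1019]
0.025 549 [-0.1236  0.1015]
0.031 546 [-0.1237  0.1098]
0.037 602 [-0.1241  0.1105]
0.043 813 [-0.1243  0.1102]
0.049 387 [-0.1237  0.1099]
rib 272 [ 0.48590947 -0.25028243  0.06651836] [ 0.54548371 -0.23325157  0.07412679] [ 0.51521407 -0.24088278  0.07086344]
```

```bash
python3 -m pendant '[[1,-0.15,0.12,0,0,0,-1],[1,-0.15,0.12,0,0,0,-1],[1,-0.15,0.12,0,0,0,-1],[1,-0.15,0.12,0,0,0,-1],[1,-0.15,0.12,0,0,0,-1]]' && python3 -m pendant '[[1,-0.15,0.12,0,0,0,-1],[1,-0.15,0.12,0,0,0,-1],[1,-0.15,0.12,0,0,0,-1],[1,-0.15,0.12,0,0,0,-1],[1,-0.15,0.12,0,0,0,-1],[1,-0.15,0.12,0,0,0,-1]]'; python3 -c "
from h import *
im,d,P=cloud('wrist');save(im,'w_ch');np.save('whP.npy',P)
for t in ['can','panel','nose']: print(t,look_for(t,'wrist')[:2])
"
```

```text
time_s: 3.5
position: [0.4867, 0.0987, 0.3537]
tcp_rot: [[-0.001, 1.0, -0.003], [1.0, 0.001, 0.002], [0.002, -0.003, -1.0]]
force: [-0.4, -0.6, -0.0]
opening: 1.0
grasp_force: 0.0
time_s: 4.1
position: [0.4598, 0.2951, 0.33]
tcp_rot: [[0.002, 1.0, -0.0], [1.0, -0.002, -0.001], [-0.001, -0.0, -1.0]]
force: [-0.2, -0.1, -0.7]
opening: 1.001
grasp_force: 0.0
can [{'extent': [273.7, 112.1, 366.1, 221.6], 'conf': 0.64}]
panel [{'extent': [273.0, 114.6, 367.1, 221.2], 'conf': 0.95}]
nose [{'extent': [272.7, 115.1, 365.4, 219.6], 'conf': 0.82}]
```

View pics/w_ch.png

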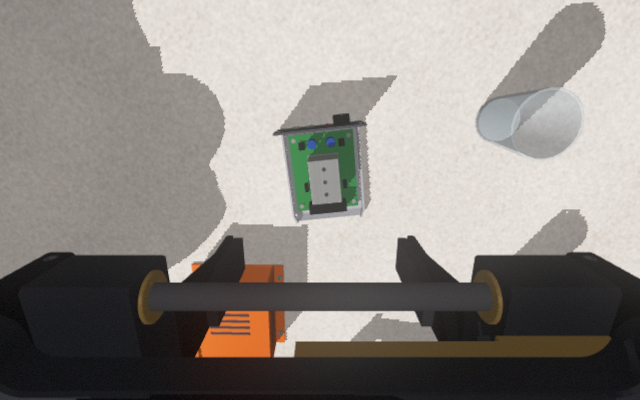

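The wrist view shows the panel edge at (320,128), the can at (325,180), the nose edge at (330,215) and the knob at (341,119). The tumbler is well clear at (540,120). Now I'll fit the chassis.

```bash
python3 - <<'E'
from fit import *
P=np.load('whP.npy');B=P[100:235,260:385].reshape(-1,3)
for nm,lo,hi in(('can',.042,.049),('panel',.050,.058)):
    Q=B[(B[:,2]>lo)&(B[:,2]<hi)]; r=cv2.minAreaRect(Q[:,:2].astype(np.float32)); print(nm,len(Q),np.round(r[0],4),np.round(r[1],4),round(r[2],2),np.median(Q[:,2]))
# tray sides
Q=B[(B[:,2]>.009)&(B[:,2]<.0145)]
a=np.radians(-84.5)
for it in range(3):
    e=np.array([np.cos(a),np.sin(a)]);n=np.array([-e[1],e[0]]);o=np.array([.46,.29])
    s=(B[:,:2]-o)@e;t=(B[:,:2]-o)@n;k0=(B[:,2]>.006)&(B[:,2]<.05)
    S=np.arange(-.045,.04,.005);mn=[];mx=[]
    for x in S:
        k=k0&(s>=x)&(s<x+.005);mn.append(t[k].min());mx.append(t[k].max())
    c1,r1=linefit(S,np.array(mn));c2,r2=linefit(S,np.array(mx))
    print(np.degrees(a),np.round(c1,4),np.round(c2,4),r1,r2,'width',np.mean(np.array(mx)-mn)); a+=np.arctan((c1[0]+c2[0])/2)
print('s extents',s[k0].min(),s[k0].max())
E
```

```text
can 1423 [0.4682 0.3051] [0.1063 0.102 ] 13.82 0.04448964793144938
panel 255 [0.4585 0.3459] [0.1086 0.003 ] 5.9 0.05172312782208466
-84.5 [ 0.0059 -0.0454] [0.0085 0.0539] 0.00021802391108565554 0.000363718388837153 width 0.09927460315711992
-84.0869421506685 [ 0.0031 -0.0454] [0.0018 0.0539] 0.0002983272412626549 0.0003558601782878376 width 0.09923351682051536
-83.94667388744844 [ 0.0006 -0.0454] [-0.0011  0.0539] 0.0002968375053433849 0.0003502573353246085 width 0.09924989816926227
s extents -0.06915673298294887 0.07189145348447103
```

```bash
python3 -c "
from h import *
go([0.4652,0.2818,0.084],6)"
```

```text
rows: [-0.0566  0.024   1.2325] [ 0.0001  0.0001 -0.0354] rows needed 4.935974396944951 0.7408437094638719
```

```bash
python3 -m pendant '[[-0.057,0.024,0.3,0,0,-0.035,-0.38],[-0.057,0.024,0.6,0,0,-0.035,-0.38],[-0.057,0.024,0.8,0,0,-0.035,-0.38],[-0.057,0.024,0.9,0,0,-0.035,-0.38],[-0.057,0.024,0.9,0,0,-0.035,-0.38],[-0.057,0.024,0.9,0,0,-0.035,-0.38]]'; python3 -c "
from h import *
go([0.4652,0.2818,0.084],6)"
```

```text
time_s: 4.9
position: [0.4652, 0.2827, 0.1507]
tcp_rot: [[-0.104, 0.995, 0.0], [0.995, 0.104, -0.0], [-0.0, 0.0, -1.0]]
force: [-0.1, 0.9, 0.5]
opening: 0.698
grasp_force: 0.0
rows: [-0.0046 -0.0007  0.3333] [ 0.      0.     -0.0001] rows needed 1.3332277399394843 0.0019954005141824328
```

```bash
python3 -m pendant '[[-0.003,0,0.15,0,0,0,-0.38],[-0.003,0,0.28,0,0,0,-0.38],[-0.003,0,0.333,0,0,0,-0.38],[-0.003,0,0.333,0,0,0,-0.38],[-0.003,0,0.333,0,0,0,0.3],[-0.003,0,0.333,0,0,0,0.6],[-0.003,0,0.333,0,0,0,0.6],[-0.003,0,0.333,0,0,0,0.6]]'
```

```text
time_s: 5.7
position: [0.4651, 0.2833, 0.0847]
tcp_rot: [[-0.106, 0.994, 0.002], [0.994, 0.106, 0.001], [0.001, 0.002, -1.0]]
force: [-0.2, -1.0, 3.8]
opening: 0.436
grasp_force: 30.0
```

```bash
python3 -m pendant '[[0,0,-0.1,0,0,0,0.6],[0,0,-0.25,0,0,0,0.6],[0,0,-0.3,0,0,0,0.6],[0,0,-0.3,0,0,0,0.6]]'; python3 -c "
from h import *
go([0.5684,0.0698,0.13],-9.55)"
```

```text
time_s: 6.1
position: [0.4651, 0.2834, 0.1449]
tcp_rot: [[-0.106, 0.994, 0.003], [0.994, 0.106, 0.001], [0.001, 0.003, -1.0]]
force: [0.0, 0.3, -3.3]
opening: 0.435
grasp_force: 30.0
rows: [-1.1168  0.3998  0.0747] [ 0.001  -0.0004  0.087 ] rows needed 4.754092851124388 1.8221571895137987
```

```bash
python3 -m pendant '[[-0.2,0.08,0,0,0,0.02,0.6],[-0.4,0.16,0,0,0,0.04,0.6],[-0.6,0.24,0,0,0,0.06,0.6],[-0.8,0.32,0,0,0,0.087,0.6],[-0.95,0.38,0,0,0,0.087,0.6],[-1,0.4,0,0,0,0.087,0.6],[-1,0.4,0,0,0,0.087,0.6],[-1,0.4,0,0,0,0.087,0.6]]'; python3 -c "
from h import *
im,d,P=cloud('wrist');save(im,'w_pre');np.save('wpP.npy',P)
im,d,P=cloud('side');np.save('spP.npy',P);save(cv2.resize(im[130:330,230:470],(720,600),interpolation=cv2.INTER_CUBIC),'s_pre')
go([0.5684,0.0698,0.13],-9.55)"
```

```text
time_s: 6.9
position: [0.5636, 0.0934, 0.1426]
tcp_rot: [[0.166, 0.986, -0.004], [0.986, -0.166, 0.001], [0.0, -0.004, -1.0]]
force: [0.3, 0.5, -4.2]
opening: 0.438
grasp_force: 30.0
rows: [-0.1162  0.0439  0.0649] [-0.0009  0.      0.0005] rows needed 0.5606722256751557 0.02062072367245373
```

View pics/w_pre.png

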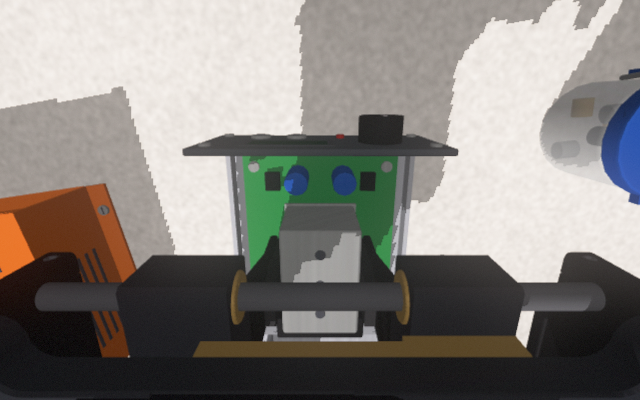

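The chassis is held square, with the panel edge running from (185,150) to (457,150). I'll check its pose in the hand.

```bash
python3 - <<'E'
from h import *
P=np.load('wpP.npy');st=readout.read_state()
B=P[100:200,170:470].reshape(-1,3);Q=B[(B[:,2]>.106)&(B[:,2]<.116)]
L=(Q-st["position"])@np.array(st["tcp_rot"])
# panel top in tool frame
r=cv2.minAreaRect(L[:,:2].astype(np.float32));print(len(Q),np.round(r[0],4),np.round(r[1],4),r[2],np.median(Q[:,2]))
for lo in np.arange(-.055,.055,.01):
    k=(L[:,1]>=lo)&(L[:,1]<lo+.01)
    if k.any(): print(round(lo,3),np.round([np.median(L[k,0]),np.median(L[k,2])],4))
print(L[:,1].min(),L[:,1].max())
E
```

```text
2415 [ 0.0622 -0.0003] [0.0033 0.109 ] 0.12425975501537323 0.10960404883654178
-0.055 [0.0625 0.0334]
-0.045 [0.0625 0.0333]
-0.035 [0.0624 0.0333]
-0.025 [0.0624 0.0334]
-0.015 [0.0624 0.0333]
-0.005 [0.0624 0.0335]
0.005 [0.0624 0.0334]
0.015 [0.0624 0.0335]
0.025 [0.0623 0.0334]
0.035 [0.0623 0.0334]
0.045 [0.0622 0.0335]
-0.05477481997269515 0.054198576552435415
```

View pics/s_pre.png

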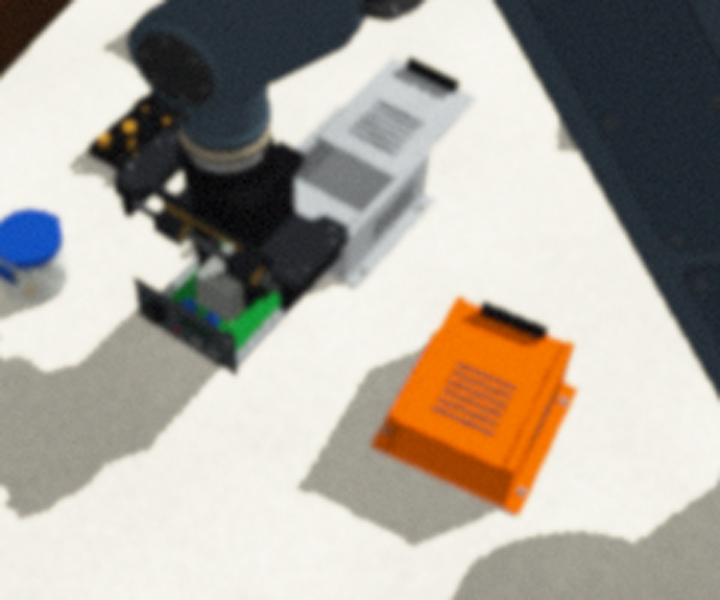

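```bash
python3 -m pendant '[[-0.116,0.044,0.1,0,0,0,0.6],[-0.116,0.044,0.2,0,0,0,0.6],[-0.116,0.044,0.265,0,0,0,0.6],[-0.116,0.044,0.265,0,0,0,0.6],[-0.116,0.044,0.265,0,0,0,0.6]]'; python3 -c "
from h import *
go([.5538+.04*.1659,-.0170+.04*.9861,0.089],-9.55)"
```

```text
time_s: 7.5
position: [0.5696, 0.0694, 0.0906]
tcp_rot: [[0.165, 0.986, -0.001], [0.986, -0.165, 0.0], [0.0, -0.001, -1.0]]
force: [0.2, -0.2, -3.8]
opening: 0.435
grasp_force: 30.0
rows: [-0.239  -0.0064  0.008 ] [-0.0003 -0.      0.0004] rows needed 0.956809465257137 0.009341063671380694
```

```bash
python3 -m pendant '[[-0.04,-0.006,0.006,0,0,0,0.6],[-0.08,-0.006,0.006,0,0,0,0.6],[-0.11,-0.006,0.006,0,0,0,0.6],[-0.14,-0.006,0.006,0,0,0,0.6],[-0.17,-0.006,0.006,0,0,0,0.6],[-0.2,-0.006,0.006,0,0,0,0.6],[-0.24,-0.006,0.006,0,0,0,0.6],[-0.24,-0.006,0.006,0,0,0,0.6]]'; python3 -c "
from h import *
s=readout.read_state();print(s['force'],s['moment'])
go([.5538+.017*.1659,-.0170+.017*.9861,0.089],-9.55)"
```

```text
time_s: 8.3
position: [0.5608, 0.0201, 0.0894]
tcp_rot: [[0.167, 0.986, -0.0], [0.986, -0.167, -0.0], [-0.0, -0.0, -1.0]]
force: [-0.8, -0.2, -3.4]
opening: 0.434
grasp_force: 30.0
[-0.78018441 -0.1918307  -3.377968  ] [-0.05296463 -0.06957999  0.00661082]
rows: [-0.1037 -0.0035  0.0022] [-0.      0.0001 -0.0005] rows needed 0.4152181718711301 0.010338599291070743
```

```bash
python3 -m pendant '[[-0.03,-0.003,0,0,0,0,0.6],[-0.06,-0.003,0,0,0,0,0.6],[-0.09,-0.003,0.002,0,0,0,0.6],[-0.11,-0.003,0.004,0,0,0,0.6],[-0.11,-0.003,0.004,0,0,0,0.6],[-0.11,-0.003,0.007,0,0,0,0.6]]'; python3 -c "
from h import *
s=readout.read_state();print(s['force'],s['moment'])
im,d,P=cloud('wrist');np.save('wp2.npy',P);save(im,'w_in')
B=P[100:200,170:470].reshape(-1,3);Q=B[(B[:,2]>.049)&(B[:,2]<.062)]
L=(Q-s['position'])@np.array(s['tcp_rot'])
r=cv2.minAreaRect(L[:,:2].astype(np.float32));print(len(Q),np.round(r[0],4),np.round(r[1],4),r[2],np.median(Q[:,2]))
"
```

```text
time_s: 8.9
position: [0.5566, -0.0005, 0.088]
tcp_rot: [[0.167, 0.986, 0.0], [0.986, -0.167, 0.0], [0.0, 0.0, -1.0]]
force: [0.2, 0.4, -3.8]
opening: 0.433
grasp_force: 30.0
[ 0.2310113   0.40416393 -3.84283534] [-0.02877774 -0.09195498 -0.00175639]
2716 [ 0.0634 -0.0003] [0.0043 0.1088] 0.0971132144331932 0.05502172751547962
```

```bash
python3 -m pendant '[[0,0,0.006,0,0,0,0.6],[0,0,0.01,0,0,0,0.6],[0,0,0.01,0,0,0,-0.3],[0,0,0.01,0,0,0,-0.3],[0,0,0.01,0,0,0,-0.3],[0,0,-0.1,0,0,0,-0.3],[0,0,-0.3,0,0,0,-0.3],[0,0,-0.45,0,0,0,-0.3]]'&& python3 -m pendant '[[0.1,-0.03,-0.1,0,0,0,0.3],[0.3,-0.03,-0.1,0,0,0,1],[0.48,-0.03,-0.1,0,0,0,1],[0.5,-0.03,-0.1,0,0,0,1],[0.5,-0.03,-0.1,0,0,0,1],[0.5,-0.03,-0.1,0,0,0,1]]'; python3 -c "
from h import *
s=readout.read_state()
im,d,P=cloud('wrist');np.save('wp3.npy',P);save(im,'w_rel')
B=P[:240].reshape(-1,3);e=np.array([-.1659,-.9861]);n=np.array([.9861,-.1659]);m=np.array([.5538,-.0170])
S=(B[:,:2]-m)@e;T=(B[:,:2]-m)@n
k=(B[:,2]>.047)&(B[:,2]<.058)&(S>-.12)&(S<-.06)&(abs(T)<.07)
r=cv2.minAreaRect(np.stack([S[k],T[k]],1).astype(np.float32));print(k.sum(),r,np.median(B[k,2]))
go([*(m-.1*e-.006*n),.085],-9.55)
"
```

```text
time_s: 9.75
position: [0.5568, -0.0004, 0.1793]
tcp_rot: [[0.166, 0.986, 0.0], [0.986, -0.166, -0.0], [-0.0, 0.0, -1.0]]
force: [1.1, -0.0, -0.1]
opening: 0.653
grasp_force: 0.0
time_s: 10.35
position: [0.567, 0.0986, 0.1978]
tcp_rot: [[0.166, 0.986, -0.001], [0.986, -0.166, -0.001], [-0.001, -0.001, -1.0]]
force: [0.0, -0.1, -0.0]
opening: 0.187
grasp_force: 0.0
0 ((0.0, 0.0), (0.0, 0.0), 0.0) nan
rows: [-0.0788  0.0007  0.5638] [-0.0002  0.0002 -0.0004] rows needed 2.2772430788829707 0.009901956308874657
  return _methods._mean(a, axis=axis, dtype=dtype,
  ret = ret.dtype.type(ret / rcount)
```

View pics/w_rel.png

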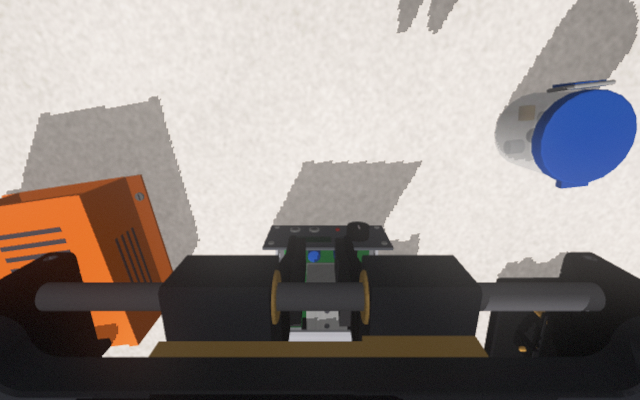

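The chassis was released and sits in the mouth. The panel shows at (325,238), square to the gripper, and the jar is clear on the right. Measuring the panel again.

```bash
python3 -c "
from h import *
P=np.load('wp3.npy')
e=np.array([-.1659,-.9861]);n=np.array([.9861,-.1659]);m=np.array([.5538,-.0170])
B=P[215:262,255:400].reshape(-1,3)
S=(B[:,:2]-m)@e;T=(B[:,:2]-m)@n
k=(B[:,2]>.047)&(B[:,2]<.058)&(S<-.05)
print(k.sum(),cv2.minAreaRect(np.stack([S[k],T[k]],1).astype(np.float32)),S[k].min(),np.median(B[k,2]))
"
```

```text
516 ((-0.08160491287708282, -0.00034677982330322266), (0.004027297254651785, 0.10806434601545334), 0.22768041491508484) -0.0838061813701629 0.05139806731580246
```

```bash
python3 -m pendant '[[0,0,0.2,0,0,0,1],[0,0,0.4,0,0,0,1],[0,0,0.52,0,0,0,1],[0,0,0.56,0,0,0,1],[0,0,0.56,0,0,0,1],[-0.05,0,0.56,0,0,0,1],[-0.09,0,0.56,0,0,0,1],[-0.12,0,0.56,0,0,0,1]]'; python3 -c "
from h import *
s=readout.read_state();print(s['force'],s['opening']);e=np.array([-.1659,-.9861]);m=np.array([.5538,-.0170]);print((s['position'][:2]-m)@e)"
```

```text
time_s: 11.2
position: [0.564, 0.0747, 0.0875]
tcp_rot: [[0.167, 0.986, 0.003], [0.986, -0.167, 0.0], [0.001, 0.003, -1.0]]
force: [0.6, 3.0, 1.5]
opening: 0.007
grasp_force: 1.6
[0.55451481 3.00352466 1.47628265] 0.007359734349186786
-0.09211199408975199
```

```bash
python3 -m pendant '[[-0.04,0,0.008,0,0,0,1],[-0.08,0,0.008,0,0,0,1],[-0.12,0,0.008,0,0,0,1],[-0.16,0,0.008,0,0,0,1],[-0.2,0,0.008,0,0,0,1],[-0.24,0,0.008,0,0,0,1],[-0.28,0,0.008,0,0,0,1],[-0.31,0,0.008,0,0,0,1]]'; python3 -c "
from h import *
s=readout.read_state();print(s['force'],s['moment']);e=np.array([-.1659,-.9861]);n=np.array([.9861,-.1659]);m=np.array([.5538,-.0170]);print((s['position'][:2]-m)@e,(s['position'][:2]-m)@n)
im,d,P=cloud('wrist')
B=P[:262].reshape(-1,3)
S=(B[:,:2]-m)@e;T=(B[:,:2]-m)@n
k=(B[:,2]>.047)&(B[:,2]<.058)&(S<-.005)&(S>-.1)&(abs(T)<.07)
print(k.sum(),cv2.minAreaRect(np.stack([S[k],T[k]],1).astype(np.float32)))
save(im,'w_push')"
```

```text
time_s: 12.0
position: [0.5527, 0.0137, 0.0844]
tcp_rot: [[0.167, 0.986, -0.0], [0.986, -0.167, 0.0], [-0.0, -0.0, -1.0]]
force: [1.0, 3.2, 1.4]
opening: 0.007
grasp_force: 1.6
[0.98866358 3.16872328 1.41156403] [ 0.44080646 -0.17481859 -0.00957288]
-0.03006888586403482 -0.0061356456565889025
0 ((0.0, 0.0), (0.0, 0.0), 0.0)
```

View pics/w_push.png

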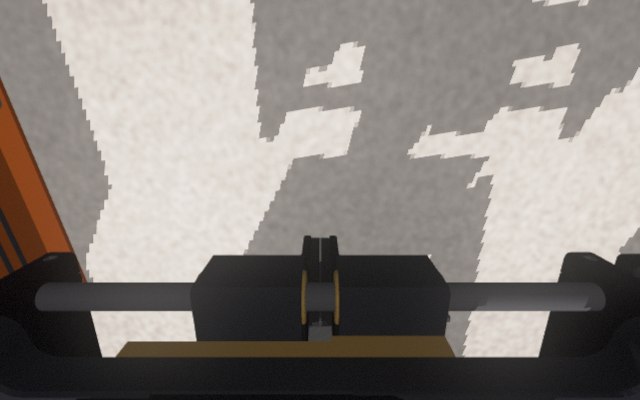

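The wrist view shows only the closed fingers at (320,270); the panel is hidden beneath them. The push force is a steady 3 N, so I'll keep going to the stop.

```bash
python3 -m pendant '[[-0.03,0,0,0,0,0,1],[-0.055,0,0,0,0,0,1],[-0.07,0,0,0,0,0,1],[-0.08,0,0,0,0,0,1],[-0.085,0,0,0,0,0,1],[-0.085,0,0,0,0,0,1]]'; python3 -c "
from h import *
s=readout.read_state();print(s['force'],s['moment']);e=np.array([-.1659,-.9861]);n=np.array([.9861,-.1659]);m=np.array([.5538,-.0170]);print((s['position'][:2]-m)@e,(s['position'][:2]-m)@n)"
```

```text
time_s: 12.65
position: [0.5502, -0.0013, 0.0843]
tcp_rot: [[0.167, 0.986, 0.0], [0.986, -0.167, 0.002], [0.002, -0.0, -1.0]]
force: [2.1, 6.6, 0.2]
opening: 0.009
grasp_force: 3.3
[2.1459227  6.56603699 0.22129586] [ 0.97915541 -0.25957967  0.01730466]
-0.01483008862689418 -0.0061789452138924774
```

```bash
python3 -m pendant '[[-0.006,0,0,0,0,0,1],[-0.006,0,0,0,0,0,1],[-0.012,0,0,0,0,0,1],[-0.012,0,0,0,0,0,1]]'; python3 -c "
from h import *
s=readout.read_state();print(s['force'],s['moment']);e=np.array([-.1659,-.9861]);n=np.array([.9861,-.1659]);m=np.array([.5538,-.0170]);print((s['position'][:2]-m)@e,(s['position'][:2]-m)@n)"
```

```text
time_s: 13.05
position: [0.5501, -0.0016, 0.0843]
tcp_rot: [[0.168, 0.986, 0.001], [0.986, -0.168, 0.004], [0.004, 0.0, -1.0]]
force: [3.7, 15.8, 0.4]
opening: 0.004
grasp_force: 8.1
[ 3.65076892 15.76684834  0.40437384] [ 2.31391219 -0.64360638  0.04074609]
-0.014582690253416297 -0.006191748477282159
```

```bash
python3 -m pendant '[[-0.01,0,0,0,0,0,1],[-0.01,0,0,0,0,0,1],[0.02,0,0,0,0,0,1],[0.2,0,0,0,0,0,1],[0.4,0,-0.2,0,0,0,1],[0.5,0,-0.6,0,0,0,1],[0.5,0,-0.75,0,0,0,1],[0.5,0,-0.75,0,0,0,1]]' && python3 -c "
from h import *
e=np.array([-.1659,-.9861]);n=np.array([.9861,-.1659]);m=np.array([.5538,-.0170])
im,d,P=cloud('wrist')
B=P.reshape(-1,3)
S=(B[:,:2]-m)@e;T=(B[:,:2]-m)@n;z=B[:,2]
k=(z>.045)&(z<.0665)&(S<.05)&(S>-.05)&(abs(T)<.07)
for lo in np.arange(-.055,.055,.011):
    q=k&(T>=lo)&(T<lo+.011)
    f=q&(S<S[q].min()+.004) if q.any() else q
    print(round(lo,3),q.sum(), np.round([S[q].min(),np.median(z[f])],4) if q.any() else '')
q=k&(S<-.008);print(q.sum());st=np.argsort(S[k])
for lo in np.arange(-.006,.012,.001):
    q=k&(S>=lo)&(S<lo+.001)&(abs(T)<.04);print(round(lo,3),q.sum(),np.round(np.median(z[q]),4) if q.any() else '')
save(cv2.resize(im[150:300,200:440],(800,500)),'w_home')
go([0.5,-0.2,0.2],-9.55)"
```

```text
time_s: 13.85
position: [0.5686, 0.0946, 0.2394]
tcp_rot: [[0.164, 0.986, 0.009], [0.986, -0.164, -0.001], [0.0, 0.009, -1.0]]
force: [1.4, -0.6, 0.5]
opening: 0.01
grasp_force: 0.0
-0.055 0 
-0.044 0 
-0.033 0 
-0.022 41 [0.0318 0.0542]
-0.011 124 [0.018  0.0546]
0.0 99 [0.0308 0.0543]
0.011 0 
0.022 0 
0.033 0 
0.044 0 
0
-0.006 0 
-0.005 0 
-0.004 0 
-0.003 0 
-0.002 0 
-0.001 0 
0.0 0 
0.001 0 
0.002 0 
0.003 0 
0.004 0 
0.005 0 
0.006 0 
0.007 0 
0.008 0 
0.009 0 
0.01 0 
0.011 0 
rows: [-1.5099 -0.1009  0.2001] [ 0.0035 -0.0002  0.0005] rows needed 6.105556410959809 0.07405905585358416
```

View pics/w_home.png

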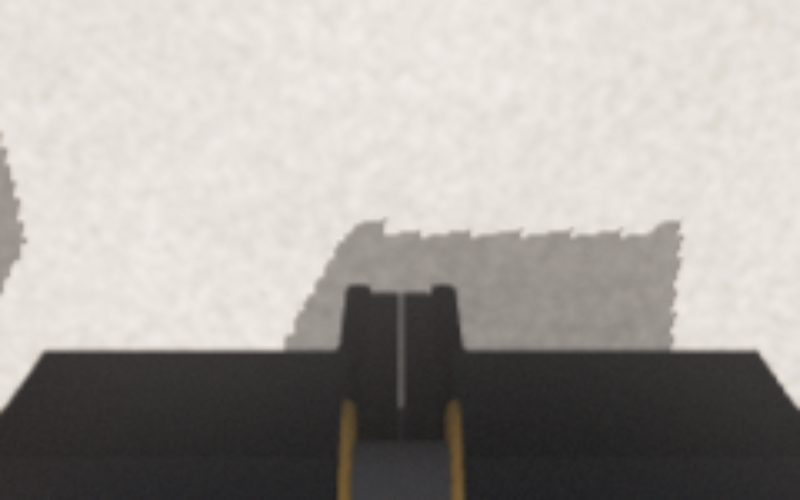

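The gripper hides the panel here, so I'll move over the case, which is on the way to the rib anyway, and look back at the mouth.

```bash
python3 -m pendant '[[-0.25,0.03,0,0,0,0,1],[-0.5,0.03,0,0,0,0,1],[-0.75,0.03,0,0,0,0,1],[-0.85,0.03,0,0,0,0,1],[-0.85,0.03,0,0,0,0,1],[-0.85,0.03,0,0,0,0,1]]' && python3 -c "
from h import *
e=np.array([-.1659,-.9861]);n=np.array([.9861,-.1659]);m=np.array([.5538,-.0170])
im,d,P=cloud('wrist');np.save('wh2.npy',P)
B=P.reshape(-1,3)
S=(B[:,:2]-m)@e;T=(B[:,:2]-m)@n;z=B[:,2]
k=(z>.045)&(z<.0665)&(S<.05)&(S>-.025)&(abs(T)<.06)
for lo in np.arange(-.055,.055,.011):
    q=k&(T>=lo)&(T<lo+.011)
    if q.any(): print(round(lo,3),q.sum(), np.round([S[q].min(),np.median(z[q&(S<.03)])],4))
for lo in np.arange(-.008,.012,.001):
    q=k&(S>=lo)&(S<lo+.001)&(abs(T)<.045);print(round(lo,3),q.sum(),np.round(np.median(z[q]),4) if q.any() else '')
save(cv2.resize(im[40:240,170:490],(800,500)),'w_home2')"
```

```text
time_s: 14.5
position: [0.5434, -0.0753, 0.2336]
tcp_rot: [[0.168, 0.986, -0.002], [0.986, -0.168, 0.001], [0.0, -0.002, -1.0]]
force: [0.5, -0.4, 0.6]
opening: 0.002
grasp_force: 0.0
-0.055 859 [-0.0039  0.0599]
-0.044 656 [-0.0031  0.0539]
-0.033 648 [-0.0036  0.054 ]
-0.022 747 [-0.0035  0.0539]
-0.011 740 [-0.0036  0.054 ]
0.0 778 [-0.0031  0.0539]
0.011 726 [-0.0031  0.054 ]
0.022 657 [-0.0127  0.054 ]
0.033 653 [-0.0031  0.0541]
0.044 832 [-0.0038  0.06  ]
-0.008 0 
-0.007 0 
-0.006 2 0.0455
-0.005 1 0.045
-0.004 55 0.0505
-0.003 166 0.0536
-0.002 111 0.0545
-0.001 164 0.0543
0.0 153 0.0537
0.001 107 0.054
0.002 107 0.054
0.003 118 0.0541
0.004 167 0.054
0.005 140 0.0537
0.006 107 0.054
0.007 106 0.054
0.008 108 0.054
0.009 162 0.0541
0.01 148 0.0537
0.011 107 0.0539
```

View pics/w_home2.png

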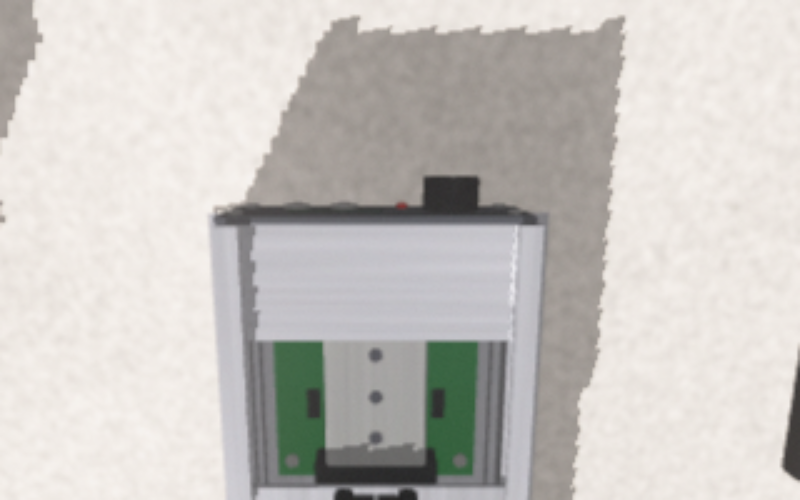

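The panel sits flush all round: its front face is at −3.3 mm across the whole width, edge at about (380,215) in the crop. Now the lid.

```bash
python3 -m pendant '[[-0.25,0,0,0,0,0,1],[-0.5,0,0,0,0,0,1],[-0.75,0,0,0,0,0,1],[-1,0,0,0,0,0,1],[-1,0,0,0,0,0,1],[-1,0,0.2,0,0,0,1],[-1,0,0.2,0,0,0,1],[-1,0,0.2,0,0,0,1]]' && python3 -c "
from h import *
e=np.array([-.1659,-.9861]);n=np.array([.9861,-.1659]);m=np.array([.5538,-.0170])
im,d,P=cloud('wrist');B=P.reshape(-1,3);S=(B[:,:2]-m)@e;T=(B[:,:2]-m)@n;z=B[:,2]
k=(z>.0675)&(z<.076)&(S>.19)&(S<.25)&(abs(T)<.035);print('rib',k.sum(),S[k].min() if k.any() else 0,S[k].max() if k.any() else 0)
s=readout.read_state();print((s['position'][:2]-m)@e)
go([*(m+.263*e),.1335],-9.55)"
```

```text
time_s: 15.35
position: [0.5107, -0.2699, 0.1938]
tcp_rot: [[0.164, 0.986, -0.003], [0.986, -0.164, 0.002], [0.002, -0.003, -1.0]]
force: [0.7, -0.8, 0.1]
opening: 0.006
grasp_force: 0.0
rib 989 0.2240730271042095 0.2318779213849208
0.2571098702204984
rows: [-0.0294 -0.0013  0.3068] [-0.0001 -0.0001  0.0006] rows needed 1.232773972156442 0.012351659492696548
```

```bash
python3 -m pendant '[[-0.03,0,0.15,0,0,0,1],[-0.03,0,0.28,0,0,0,1],[-0.03,0,0.3,0,0,0,1],[-0.03,0,0.303,0,0,0,1],[-0.03,0,0.303,0,0,0,1],[0.05,0,0.303,0,0,0,1],[0.09,0,0.303,0,0,0,1],[0.13,0,0.303,0,0,0,1]]' && python3 -c "
from h import *
e=np.array([-.1659,-.9861]);m=np.array([.5538,-.0170]);s=readout.read_state();print((s['position'][:2]-m)@e, s['force'])"
```

```text
time_s: 16.2
position: [0.5157, -0.2458, 0.135]
tcp_rot: [[0.165, 0.986, 0.001], [0.986, -0.165, -0.002], [-0.002, 0.002, -1.0]]
force: [-1.6, -1.4, 1.7]
opening: 0.005
grasp_force: 1.2
0.23198482674937243 [-1.64315142 -1.40202459  1.67394045]
```

```bash
python3 -m pendant '[[0.06,0,0,0,0,0,1],[0.12,0,0,0,0,0,1],[0.18,0,0,0,0,0,1],[0.24,0,0,0,0,0,1],[0.3,0,0,0,0,0,1],[0.35,0,0,0,0,0,1],[0.38,0,0,0,0,0,1],[0.4,0,0,0,0,0,1]]' && python3 -m pendant '[[0.01,0,0,0,0,0,1],[0.02,0,0,0,0,0,1],[0.02,0,0,0,0,0,1]]'; python3 -c "
from h import *
e=np.array([-.1659,-.9861]);m=np.array([.5538,-.0170]);s=readout.read_state();print((s['position'][:2]-m)@e, s['force'])"
```

```text
time_s: 17.0
position: [0.5286, -0.1666, 0.1337]
tcp_rot: [[0.166, 0.986, -0.0], [0.986, -0.166, 0.0], [0.0, -0.0, -1.0]]
force: [0.8, -2.2, 0.4]
opening: 0.006
grasp_force: 1.1
time_s: 17.3
position: [0.5288, -0.1632, 0.1336]
tcp_rot: [[0.167, 0.986, -0.001], [0.986, -0.167, 0.001], [0.001, -0.001, -1.0]]
force: [0.2, -1.8, 0.0]
opening: 0.006
grasp_force: 0.5
0.14834228815729228 [ 0.18306963 -1.80151818  0.03901969]
```

Not at the stop yet; I'll push on gently.

```bash
python3 -m pendant '[[0.01,0,0,0,0,0,1],[0.02,0,0,0,0,0,1],[0.02,0,0,0,0,0,1],[0.03,0,0,0,0,0,1],[0.03,0,0,0,0,0,1]]'; python3 -c "
from h import *
e=np.array([-.1659,-.9861]);m=np.array([.5538,-.0170]);s=readout.read_state();print((s['position'][:2]-m)@e, s['force'])"
```

```text
time_s: 17.8
position: [0.5291, -0.1621, 0.1338]
tcp_rot: [[0.162, 0.987, -0.002], [0.987, -0.162, -0.008], [-0.008, -0.001, -1.0]]
force: [-5.8, -18.1, -1.9]
opening: 0.008
grasp_force: 9.1
0.1472247068739555 [ -5.83380458 -18.07271037  -1.90538034]
```

```bash
python3 -m pendant '[[-0.04,0,0,0,0,0,1],[-0.15,0,0,0,0,0,1],[-0.25,0,-0.15,0,0,0,1],[-0.25,0,-0.4,0,0,0,1],[-0.25,0,-0.65,0,0,0,1],[-0.25,0,-0.9,0,0,0,1],[-0.25,0,-0.95,0,0,0,1],[-0.25,0,-0.95,0,0,0,1]]'; python3 -c "
from h import *
e=np.array([-.1659,-.9861]);n=np.array([.9861,-.1659]);m=np.array([.5538,-.0170])
im,d,P=cloud('wrist');B=P.reshape(-1,3);S=(B[:,:2]-m)@e;T=(B[:,:2]-m)@n;z=B[:,2]
k=(z>.0665)&(z<.076)&(S>.1)&(S<.25)&(abs(T)<.035);print('rib',k.sum(),S[k].min(),S[k].max())
k=(z>.046)&(z<.066)&(S>-.025)&(S<.05)&(abs(T)<.06)
for lo in np.arange(-.055,.055,.011):
    q=k&(T>=lo)&(T<lo+.011)
    if q.any(): print(round(lo,3),q.sum(), np.round([S[q].min(),np.median(z[q&(S<.03)])],4))
for t,c in (('radio','top'),): pass
save(cv2.resize(im[:260,160:520],(800,578)),'w_end')
s=readout.read_state();print(s['force'],s['position'])"
```

```text
time_s: 18.6
position: [0.522, -0.2067, 0.3258]
tcp_rot: [[0.166, 0.986, 0.003], [0.986, -0.166, -0.001], [-0.001, 0.003, -1.0]]
force: [0.4, 0.2, -0.1]
opening: 0.005
grasp_force: 0.0
rib 443 0.13024367122524644 0.13776574249984896
-0.055 427 [0.0147 0.0598]
-0.044 427 [0.0146 0.0572]
-0.033 422 [0.0147 0.0573]
-0.022 421 [0.0147 0.0574]
-0.011 417 [0.0147 0.0573]
0.0 432 [0.0146 0.0573]
0.011 432 [0.0145 0.0573]
0.022 423 [0.0145 0.0573]
0.033 426 [0.0147 0.0574]
0.044 413 [0.0151 0.0598]
[-0.13404408 -0.06792489 -0.45121076] [ 0.52113866 -0.20619543  0.32360741]
```

View pics/w_end.png

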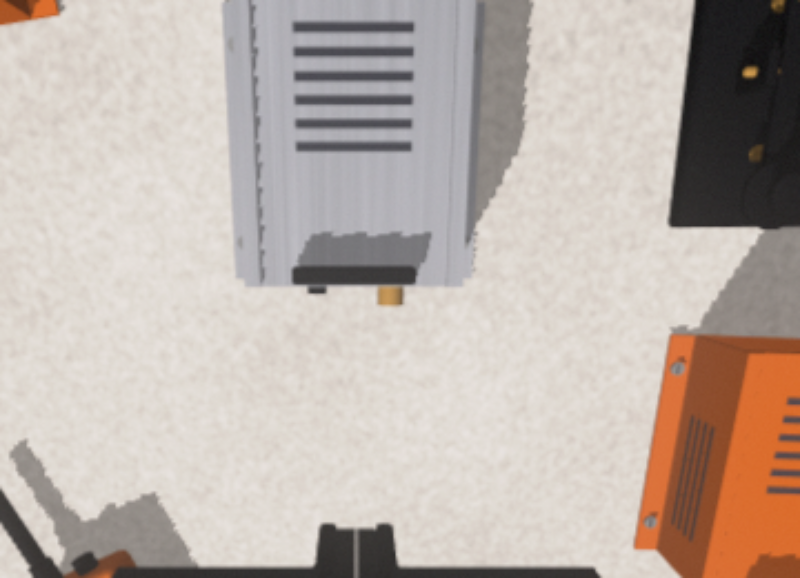

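The rib is at 134 mm, so the lid is shut and flush. One last check of the panel before I hand in.

```bash
python3 -m pendant '[[0.2,0,0,0,0,0,1],[0.4,0,0,0,0,0,1],[0.6,0,0,0,0,0,1],[0.6,0,0,0,0,0,1],[0.6,0,0,0,0,0,1],[0.6,0,0,0,0,0,1]]'; python3 -c "
from h import *
e=np.array([-.1659,-.9861]);n=np.array([.9861,-.1659]);m=np.array([.5538,-.0170])
im,d,P=cloud('wrist');B=P.reshape(-1,3);S=(B[:,:2]-m)@e;T=(B[:,:2]-m)@n;z=B[:,2]
k=(z>.046)&(z<.066)&(S>-.025)&(S<.05)&(abs(T)<.06);v=[]
for lo in np.arange(-.055,.055,.011):
    q=k&(T>=lo)&(T<lo+.011)
    if q.any(): v.append(round(float(S[q].min()),4))
print(v)
if np.median(v)>-.0045 and min(v)>-.016: print(bot.hand_in())"
```

```text
time_s: 19.25
position: [0.5411, -0.089, 0.3222]
tcp_rot: [[0.167, 0.986, -0.003], [0.986, -0.167, 0.001], [0.0, -0.003, -1.0]]
force: [0.6, -0.1, -0.3]
opening: 0.005
grasp_force: 0.0
[-0.0042, -0.0031, -0.0031, -0.0031, -0.0031, -0.0031, -0.0022, -0.0022, -0.0022, -0.0042]
the job is handed in; nothing more can be done
None
```

I handed the job in at about 19 s: the chassis is fully home with its panel flush all round, the lid is fully shut, and no bystander was touched on any move; the hand-in returned no verdict.

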